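# Change over the vials on a ratcheted sample carousel

### The job

Stand every fresh vial from the bench fully down in the free cups at the front of the wound carousel drum. Only then lift the ratchet pawl by its tab and hold it clear until the spring has turned the drum all the way back to its stop, and let the pawl drop home between the teeth. Finally move every finished vial that has come round to the front into the holes of the white rack, upright and fully down, without disturbing the other things on the bench.

Things in the scene. Friction and masses are not known exactly. Their poses are not given: they have to be found in the camera images.
- carousel: fixed white base disc of the sample carousel, 336 mm across; origin on the bench at the drum's vertical axis; -x of its frame is the front, open towards the robot; yaw varies. At its far side (+x) stands a reader housing (x 172 to 222 mm, 180 mm wide, 125 mm high) that carries the hood. The pawl is at its left (+y) side, the tooth that it catches 137 mm from the axis
- hood_edge (a point): middle of the front edge of the clear flat hood over the drum's far cups. In the carousel's frame the hood spans x 25 to 175 mm, y -85 to 85 mm, underside at z 112 mm, top at z 117 mm; cups under it cannot be reached
- drum_hub (a point): drum's axis, at the top of its disc (z 32 mm). Aluminium disc 310 mm across, with 24 steel saw teeth on its rim (125 to 150 mm from the axis, 12 mm high, 15 deg apart) and six white cups 85 mm from the axis in two groups of three facing each other across the axis, 45 deg apart within a group. Hub 56 mm across, top at z 60 mm
- drum (a joint): turn of the drum, rad, counterclockwise from above. Starts wound, at 3.115, load cups in front. With the pawl clear a spring (0.3 N m) and damper turn it clockwise at about 0.6 rad/s, in 6 s, to its stop at 0: load cups under the hood, the other three in front. If the pawl drops early it catches a tooth and the drum waits there
- pawl (a joint): angle of the pawl about its hinge, rad: 0 fully down between two teeth, grows as its nose is lifted, 0.9 at most; it clears the teeth above 0.18. It falls back by its own weight (90 g), nothing else holds it up
- pawl_tab (a point): centre of the top edge of the pawl's black upright grip tab: 24 mm (along the carousel's x) by 10 mm (along its y, the way to pinch it), standing 42 mm above the pawl's arm; with the pawl down its top is at z 98 mm. Room for fingers: 30 mm either side of it. Moves with the pawl
- pawl_hinge (a point): the pawl's hinge point, z 52 mm; the hinge axis is horizontal along the carousel's y. With the pawl down the tab's top edge lies 54 mm from it towards the carousel's -x and 46 mm above it; lifting swings the tab up and towards +x
- load0 (a point): centre of the mouth of a load cup, at z 66 mm: inner diameter 30 mm, outer 39 mm, 30 mm deep (floor at z 36 mm); turns with the drum. Empty at the start, at the drum's front
- load1 (a point): centre of the mouth of a load cup, at z 66 mm: inner diameter 30 mm, outer 39 mm, 30 mm deep (floor at z 36 mm); turns with the drum. Empty at the start, at the drum's front
- load2 (a point): centre of the mouth of a load cup, at z 66 mm: inner diameter 30 mm, outer 39 mm, 30 mm deep (floor at z 36 mm); turns with the drum. Empty at the start, at the drum's front
- fresh0: fresh vial: amber glass sample vial with a black cap, 27 mm diameter, 66 mm tall (cap the top 16 mm, same diameter), 60 g, most of it in its steel foot (bottom 12 mm, chamfered 2 mm), so it does not topple easily; origin at the centre of its underside, z up its axis. None if absent in this start. Starts standing on the bench, to the left of the carousel
- fresh1: fresh vial: amber glass sample vial with a black cap, 27 mm diameter, 66 mm tall (cap the top 16 mm, same diameter), 60 g, most of it in its steel foot (bottom 12 mm, chamfered 2 mm), so it does not topple easily; origin at the centre of its underside, z up its axis. None if absent in this start. Starts standing on the bench, to the left of the carousel
- fresh2: fresh vial: amber glass sample vial with a black cap, 27 mm diameter, 66 mm tall (cap the top 16 mm, same diameter), 60 g, most of it in its steel foot (bottom 12 mm, chamfered 2 mm), so it does not topple easily; origin at the centre of its underside, z up its axis. None if absent in this start. Starts standing on the bench, to the left of the carousel
- done0: finished vial: amber glass sample vial with a black cap, 27 mm diameter, 66 mm tall (cap the top 16 mm, same diameter), 60 g, most of it in its steel foot (bottom 12 mm, chamfered 2 mm), so it does not topple easily; origin at the centre of its underside, z up its axis. None if absent in this start. Starts in one of the three far cups of the drum, under the hood; its top then at z 102 mm
- done1: finished vial: amber glass sample vial with a black cap, 27 mm diameter, 66 mm tall (cap the top 16 mm, same diameter), 60 g, most of it in its steel foot (bottom 12 mm, chamfered 2 mm), so it does not topple easily; origin at the centre of its underside, z up its axis. None if absent in this start. Starts in one of the three far cups of the drum, under the hood; its top then at z 102 mm
- done2: finished vial: amber glass sample vial with a black cap, 27 mm diameter, 66 mm tall (cap the top 16 mm, same diameter), 60 g, most of it in its steel foot (bottom 12 mm, chamfered 2 mm), so it does not topple easily; origin at the centre of its underside, z up its axis. None if absent in this start. Starts in one of the three far cups of the drum, under the hood; its top then at z 102 mm
- rack: fixed white plastic rack to the right of the carousel, 210 mm (its x) by 62 mm (its y), 40 mm high; origin under its centre
- rack_hole0 (a point): centre of the mouth (z 40 mm) of a rack hole, 30 mm diameter, 30 mm deep (floor at z 10 mm); four holes in a row along the rack's x, 50 mm apart; empty at the start
- rack_hole1 (a point): centre of the mouth (z 40 mm) of a rack hole, 30 mm diameter, 30 mm deep (floor at z 10 mm); four holes in a row along the rack's x, 50 mm apart; empty at the start
- rack_hole2 (a point): centre of the mouth (z 40 mm) of a rack hole, 30 mm diameter, 30 mm deep (floor at z 10 mm); four holes in a row along the rack's x, 50 mm apart; empty at the start
- rack_hole3 (a point): centre of the mouth (z 40 mm) of a rack hole, 30 mm diameter, 30 mm deep (floor at z 10 mm); four holes in a row along the rack's x, 50 mm apart; empty at the start
- reagent: white plastic bottle, 48 mm diameter, 120 mm tall, loose bystander; origin under its centre
- beaker: clear glass beaker, 66 mm diameter, 80 mm tall, loose bystander; origin under its centre
- slide_box: grey box 100 x 75 x 32 mm, loose bystander; origin under its centre

How it is judged:
On the way, in this order (a step that is already met when the one before it is completed fails the run):
1. every fresh vial is seated in a load cup while the drum is still wound and the pawl down ((horizontal distance between fresh0 and load0 below 0.006 m or horizontal distance between fresh0 and load1 below 0.006 m or horizontal distance between fresh0 and load2 below 0.006 m) and height (world z) of each of fresh0, fresh1, fresh2 below 0.042 m and angle between each of fresh0, fresh1, fresh2's own z axis and vertical below 0.15 rad and (horizontal distance between fresh1 and load0 below 0.006 m or horizontal distance between fresh1 and load1 below 0.006 m or horizontal distance between fresh1 and load2 below 0.006 m) and (horizontal distance between fresh2 and load0 below 0.006 m or horizontal distance between fresh2 and load1 below 0.006 m or horizontal distance between fresh2 and load2 below 0.006 m) and value of joint drum above 3 rad and value of joint pawl below 0.06 rad), for 0.2 s.
2. the pawl is lifted clear of the teeth (value of joint pawl above 0.18 rad), for 0.1 s.
3. the drum has turned back to its stop (value of joint drum below 0.05 rad), for 0.2 s.
4. the pawl is down again with the drum at its stop (value of joint drum below 0.05 rad and value of joint pawl below 0.06 rad), for 0.3 s.
At the end, for the whole second after the job is handed in: Fresh vials in load cups (within 6 mm, underside below z 42 mm), finished vials in rack holes (within 6 mm, underside below z 16 mm), all tilted under 0.15 rad and at rest; drum at its stop (below 0.05 rad), pawl down (below 0.06 rad) (all of step 4 and (horizontal distance between fresh0 and load0 below 0.006 m or horizontal distance between fresh0 and load1 below 0.006 m or horizontal distance between fresh0 and load2 below 0.006 m) and height (world z) of each of fresh0, fresh1, fresh2 below 0.042 m and angle between each of fresh0, fresh1, fresh2, done0, done1, done2's own z axis and vertical below 0.15 rad and (horizontal distance between fresh1 and load0 below 0.006 m or horizontal distance between fresh1 and load1 below 0.006 m or horizontal distance between fresh1 and load2 below 0.006 m) and (horizontal distance between fresh2 and load0 below 0.006 m or horizontal distance between fresh2 and load1 below 0.006 m or horizontal distance between fresh2 and load2 below 0.006 m) and (horizontal distance between done0 and rack_hole0 below 0.006 m or horizontal distance between done0 and rack_hole1 below 0.006 m or horizontal distance between done0 and rack_hole2 below 0.006 m or horizontal distance between done0 and rack_hole3 below 0.006 m) and height (world z) of each of done0, done1, done2 below 0.016 m and (horizontal distance between done1 and rack_hole0 below 0.006 m or horizontal distance between done1 and rack_hole1 below 0.006 m or horizontal distance between done1 and rack_hole2 below 0.006 m or horizontal distance between done1 and rack_hole3 below 0.006 m) and (horizontal distance between done2 and rack_hole0 below 0.006 m or horizontal distance between done2 and rack_hole1 below 0.006 m or horizontal distance between done2 and rack_hole2 below 0.006 m or horizontal distance between done2 and rack_hole3 below 0.006 m) and linear speed of each of fresh0, fresh1, fresh2, done0, done1, done2 below 0.02 m/s); the robot touches nothing.
It fails at once if a bystander is pushed more than 30 mm or toppled (distance of any of reagent, beaker, slide_box from where it was at the start of the episode above 0.03 m or angle between any of reagent, beaker, slide_box's own z axis and vertical above 0.5 rad).
Of fresh0, fresh1, fresh2 only 2 to 3 are there at a start; the rules pass over those that are not, and their reading is None.
Of done0, done1, done2 only 2 to 3 are there at a start; the rules pass over those that are not, and their reading is None.
At some moment in a run one of fresh0, fresh1, fresh2 may be knocked a few centimetres aside while the robot is not near it.
It also fails if it takes over 208 s, if anything falls off the work surface, if the arm or the gripper's body presses on something with over 40 N, if the wrist force passes 120 N, or if a joint passes its speed limit or range.

### The arm

A 6-joint arm with a two-finger parallel gripper is mounted at the origin on the work surface. World frame = base frame: x ahead of the robot, y to its left, z up, the work surface at z = 0. Lengths are in m, angles in rad, forces in N, time in s.
With the tool pointing down it reaches from about 0.35 to 0.8 m from the base axis. Payload 7.3 kg.
Tool frame: the origin (TCP) lies at the very end of the fingers, on their centre line; the grasp point (between the pads) lies 19 mm behind it; z points along the fingers, y is the line along which they close (so a half turn about z gives the same grasp; the last joint's range is limited). The gripper opens to 85 mm and grips with 20 to 120 N. Pads are 22 mm wide; open, the fingers measure 114 mm over their backs; the gripper's body (76 mm by 85 mm) begins 54 mm behind the grasp point. The pads swing forward as they close: fully open they stand 13 mm farther back than shut.
Start: joints at [-1.321, 0.342, 1.524, -0, 1.275, -0.146], TCP at [0.202, -0.484, 0.231] pointing down, gripper open.
Joint ranges: [-2.53, 2.53], [-0.77, 2.02], [0.04, 2.7], [-1, 4.14], [0.28, 2.66], [-3.11, 3.11]. Speed limits (rad/s): [2.57, 2.57, 3.14, 3.14, 3.14, 3.14].

### API

Orientations are given as a unit quaternion [x, y, z, w].
In Python, from rig import robot gives the robot as it stands.
- The arm moves only by the shell command python3 nudge.py 'ROWS'. ROWS is a JSON object whose key "ticks" holds a list of rows, 1 to 8 of them, each of 7 numbers: dx, dy, dz in m, then a rotation vector rx, ry, rz in rad, then the finger opening in m; each row is the pose to reach, as a shift and turn from the pose commanded when the command began, along the tool's axes at that moment; what a row does not reach only later rows make up. A row lasts 1/12 s, in which the tool goes at most 0.0417 m and 0.125 rad, less where a joint would pass 70% of its speed; a pose out of reach is approached as far as the arm can. The fingers move at their own pace and stop on an object; the grip force is fixed at half the most. Time passes only in rows, so rows that do not move let the fingers close. It prints the time, the measured TCP pose, the force, the opening and the grip force at its end. Input that does not fit is refused with a message, and nothing moves.
- robot.get_obs(): the state, without advancing time (a new reading comes with each control period).
- robot.read_camera(name): name is "scene" or "side" or "wrist"; returns the picture (400x640x3 uint8, red, green, blue); there is no depth.
- robot.get_calibration(name): a dict with "fov_y" (degrees; the focal length in pixels is half the picture's height over the tangent of half this angle, whatever the lens; pixels are square), "cx", "cy" (the principal point, pixels), "rvec" (rotation vector, rad) and "tvec" (3), from world to camera coordinates, as OpenCV has them; the wrist camera has in their place "hand_eye" (4x4, takes a point from camera to tool coordinates, whose origin is the TCP and whose axes are the flange's). Camera axes: x right, y down, z forward; pixel columns grow to the right and rows downward; lengths in m; the calibration is good to about 2 mm. The wrist camera is an equidistant fisheye: a pixel r from the principal point sees the ray r / f radians off the axis. A picture is of the moment at which its call begins: read the wrist's pose just before it. get_calibration takes no time and is no camera call.
- robot.hand_in(): hands the job in; it is judged then, once.
The state is a dict: "clock": time; "joint_pos": joint angles; "qd": joint speeds; "tau": joint torques, N m; "tool_pos": TCP position; "orientation": TCP orientation; "wrist_force": force on the tool from outside, world axes, zero at the start; "torque": the same for the moment, N m; "width": finger opening in m; "finger_force": force on a finger pad.
Only numpy, scipy, OpenCV 4.12 (cv2) and the standard library are available. Lean on these libraries where they do the work, as an engineer would, in place of code of your own. Each camera call takes 0.05 s, during which the arm holds its last target. There are 200 camera calls.

## Working session

There is one attempt and no reset: what is moved stays moved. The work goes in short steps, Python scripts to look and compute and a shell command to move; the robot and the scene stay as the last step left them, time stands still between calls to the robot, and variables do not carry over. Pictures are saved under pics/ and viewed, at most 14 in all, crops included, and the job is handed in when it is done.

```bash
ls; mkdir -p pics; python3 - <<'E'
from rig import robot
import cv2,numpy as np
o=robot.get_obs();print(o['clock'],o['tool_pos'],o['orientation'],o['width'])
for n in ['scene','side','wrist']:
    c=robot.get_calibration(n);print(n,c)
a=[robot.read_camera(n)[...,::-1] for n in ['scene','side']]
for n,i in zip(['scene','side'],a): cv2.imwrite(f'pics/{n}0.png',i)
E
```

```text
nudge.py
pics
rig.py
0.0 [ 0.202332   -0.48401673  0.23063575] [ 9.80485772e-01  1.96588534e-01 -3.43298800e-05 -7.72807177e-04] 0.08493168412201993
scene {'fov_y': 47.168104796808215, 'cx': 315.29469872946635, 'cy': 194.7422742085855, 'rvec': array([ 0.80769653,  2.52258385, -1.17999597]), 'tvec': array([ 0.40838579, -0.157303  ,  1.54006423])}
side {'fov_y': 44.97993259162885, 'cx': 321.4963894264737, 'cy': 204.8395349198812, 'rvec': array([ 2.39339948, -0.37645623,  0.136557  ]), 'tvec': array([-0.51733144,  0.23759452,  1.0367374 ])}
wrist {'fov_y': 65.70646984690485, 'cx': 318.75106360368034, 'cy': 204.85301247955346, 'hand_eye': array([[-5.81013187e-04, -9.56581456e-01, -2.91464545e-01,
         7.42739186e-02],
       [ 9.99998904e-01, -9.52757234e-04,  1.13350786e-03,
        -2.82512140e-04],
       [-1.36198755e-03, -2.91463567e-01,  9.56580961e-01,
        -1.43046140e-01],
       [ 0.00000000e+00,  0.00000000e+00,  0.00000000e+00,
         1.00000000e+00]])}
```

View pics/scene0.png

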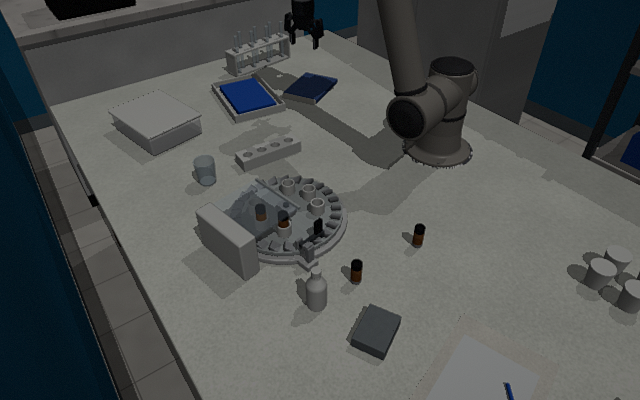

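View pics/side0.png

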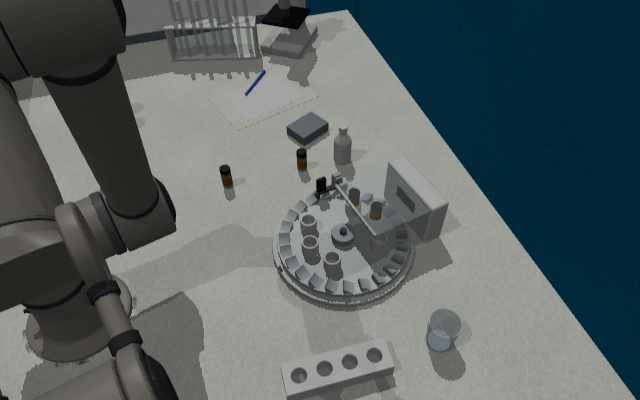

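The scene picture shows two fresh vials at (418,236) and (356,271), done vials under the hood at (260,214) and (283,219), load cups at (288,184), (308,189), (318,203). The side picture shows the same cups at (309,219), (311,242), (333,257), the tab at (321,179), rack holes at (299,376) to (374,355), and vials at (226,177) and (302,160).

```bash
cat > h.py <<'E'
import numpy as np, cv2
from scipy.optimize import least_squares
from scipy.spatial.transform import Rotation as R
from rig import robot
def K(n):
    c=robot.get_calibration(n); f=200/np.tan(np.radians(c['fov_y']/2))
    return c,f
def proj(n,P):
    P=np.atleast_2d(np.array(P,float)); c,f=K(n)
    if n=='wrist':
        o=robot.get_obs(); T=np.eye(4);T[:3,:3]=R.from_quat(o['orientation']).as_matrix();T[:3,3]=o['tool_pos']
        M=np.linalg.inv(T@c['hand_eye']); q=P@M[:3,:3].T+M[:3,3]
        rr=np.linalg.norm(q[:,:2],axis=1); th=np.arctan2(rr,q[:,2])
        return np.c_[c['cx']+f*th*q[:,0]/rr, c['cy']+f*th*q[:,1]/rr]
    q=P@cv2.Rodrigues(c['rvec'])[0].T+c['tvec']
    return np.c_[c['cx']+f*q[:,0]/q[:,2], c['cy']+f*q[:,1]/q[:,2]]
def unproj(n,uv,z):
    s=least_squares(lambda p: proj(n,[*p,z])[0]-uv,[.5,0.1] if n!='wrist' else robot.get_obs()['tool_pos'][:2]);return s.x
def frame(p,pts):
    c,s=np.cos(p[2]),np.sin(p[2]); pts=np.atleast_2d(pts)
    return np.c_[p[0]+c*pts[:,0]-s*pts[:,1],p[1]+s*pts[:,0]+c*pts[:,1],pts[:,2]]
def cups(d,off=0): return [[.085*np.cos(d+off+a),.085*np.sin(d+off+a),.066] for a in (-np.pi/4,0,np.pi/4)]
HOLES=[[x,0,.04] for x in (-.075,-.025,.025,.075)]
def err(): 
    o=robot.get_obs(); return o
def rel(target,yaw=None):
    """target TCP pos -> tool-axes shift; yaw (of tool y axis, world) -> rz about the tool's z"""
    o=robot.get_obs(); r=R.from_quat(o['orientation']); M=r.as_matrix()
    d=M.T@(np.array(target)-o['tool_pos'])
    rz=None
    if yaw is not None:
        cur=np.arctan2(M[1,1],M[0,1]); rz=-((yaw-cur+np.pi/2)%np.pi-np.pi/2)
    print('t',round(o['clock'],2),'tcp',o['tool_pos'].round(4),'tilt',np.degrees(np.arccos(-M[2,2])).round(2),'shift',d.round(4),'rz',rz,'q6',o['joint_pos'][5].round(2),'w',round(o['width'],4))
E
python3 - <<'E'
from h import *
for n,uv in [('side',(228,187)),('side',(302,170)),('scene',(417,247)),('scene',(355,283))]: print(n,uv,unproj(n,uv,0.0).round(4))
pc=[*cups(3.115),[0,0,.06]]
us={'side':[(309,219),(311,242),(333,257),(343,231)],'scene':[(318,203),(308,189),(288,184)]}
uS=np.array(us['side']);uC=np.array(us['scene'])
for rev in (0,1):
    def f(p):
        w=frame(p,pc); return np.r_[(proj('side',w)-uS).ravel(),(proj('scene',w[:3])-uC).ravel()]
s=min((least_squares(f,[.6,.1,y]) for y in (-1,-.5,0,.5,1)),key=lambda s:s.cost);print('car',s.x,f(s.x).round(1))
uR=np.array([(299,376),(324,368),(350,362),(374,355)])
uR2=np.array([(290,141),(276,145),(263,150),(248,155)])
best=None
for uu in (uR2,uR2[::-1]):
    g=lambda p:np.r_[(proj('side',frame(p,HOLES))-uR).ravel(),(proj('scene',frame(p,HOLES))-uu).ravel()]
    for y in (-1,-.5,0,.5,1,2):
        t=least_squares(g,[.6,-.2,y])
        if best is None or t.cost<best.cost: best=t
print('rack',best.x,best.fun.round(1))
ims={n:cv2.imread(f'pics/{n}0.png') for n in('side','scene')}
pts=np.vstack([frame(s.x,pc),frame(s.x,[[.025,-.085,.117],[.025,.085,.117]]),frame(best.x,HOLES)])
out=[]
for n,(x,y,w,h) in {'side':(200,130,260,270),'scene':(190,120,240,200)}.items():
    k=3; im=cv2.resize(ims[n][y:y+h,x:x+w],None,fx=k if 0 else 2.2,fy=2.2,interpolation=cv2.INTER_CUBIC)
    for u in proj(n,pts): cv2.circle(im,tuple(((u-[x,y]+.5)*2.2).astype(int)),2,(0,0,255),-1)
    cv2.imwrite(f'pics/{n}0c.png',im)
for n in('side','scene'): print(unproj(n,{'side':(321,179),'scene':(318,221)}[n],.098))
E
```

```text
side (228, 187) [0.3713 0.2793]
side (302, 170) [0.5769 0.2802]
scene (417, 247) [0.3776 0.2883]
scene (355, 283) [0.5831 0.2862]
car [0.59816828 0.00303299 0.18516406] [-0.3  0.2 -0.6 -0.5 -0.2 -0.   0.7 -1.4 -0.9 -0.5  0.4 -0.6 -0.5 -1.1]
rack [ 0.48134392 -0.28809317 -0.04243101] [-0.6 -0.8 -0.   0.3 -0.9 -0.5 -0.2 -0.2 -1.4 -1.1 -0.6 -0.4 -1.2 -0.5
 -0.2 -0.5]
[0.58711349 0.13914337]
[0.58852303 0.14115108]
```

View pics/side0c.png

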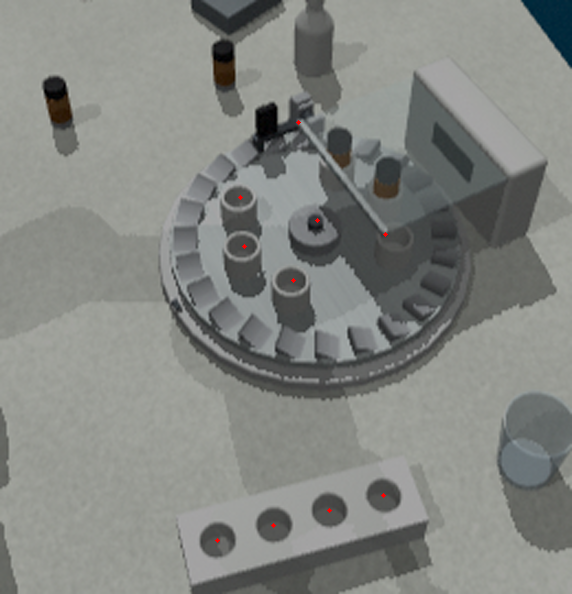

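View pics/scene0c.png

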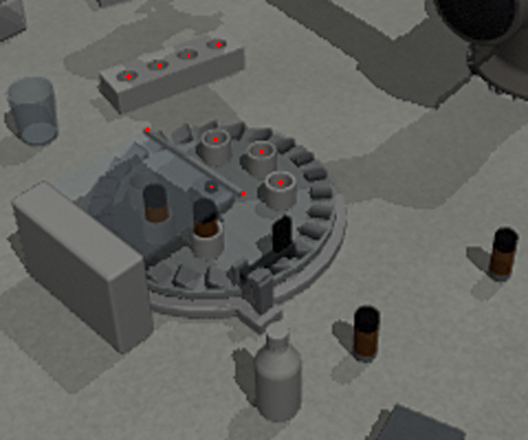

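The overlays fit the cups, hood edge and rack holes to a pixel. There are two fresh and two done vials, and the third far cup is empty. Now I'll get the cap and bystander positions and plan the first move.

```bash
python3 - <<'E'
from h import *
S=lambda u:np.array(u)/2.2+[200,130]; C=lambda u:np.array(u)/2.2+[190,120]
for k,a,b,z in [('A',(54,82),(505,234),.066),('B',(223,46),(367,313),.066),('bottle base',(313,68),(278,408),.0)]:
    print(k,unproj('side',S(a),z).round(4),unproj('scene',C(b),z).round(4))
print(frame([.598,.003,.185],cups(3.115)))
rel([.45,-.02,.30],.185+np.pi/2)
E
```

```text
A [0.3735 0.2861] [0.3728 0.2806]
B [0.5788 0.2847] [0.577 0.281]
bottle base [0.6942 0.2801] [0.6967 0.2851]
[[ 0.52916728  0.0528704   0.066     ]
 [ 0.51406422 -0.01040838  0.066     ]
 [ 0.5481296  -0.06583272  0.066     ]]
t 0.1 tcp [ 0.2023 -0.4841  0.2307] tilt 0.08 shift [ 0.4075 -0.3328 -0.0688] rz 0.2108163478249292 q6 -0.15 w 0.0855
```

```bash
r='';python3 nudge.py '{"ticks":[[0.04,-0.033,-0.007,0,0,0.1,0.085],[0.08,-0.066,-0.014,0,0,0.21,0.085],[0.12,-0.1,-0.021,0,0,0.21,0.085],[0.16,-0.133,-0.028,0,0,0.21,0.085],[0.2,-0.166,-0.035,0,0,0.21,0.085],[0.24,-0.2,-0.042,0,0,0.21,0.085],[0.28,-0.233,-0.05,0,0,0.21,0.085],[0.3,-0.25,-0.055,0,0,0.21,0.085]]}'
python3 -c "
from h import *
rel([.45,-.02,.30],.185+np.pi/2)"
```

```text
clock: 0.77
tool_pos: [0.3553, -0.1896, 0.277]
orientation: [0.996, 0.093, -0.0, -0.0]
wrist_force: [1.5, -0.8, 1.0]
width: 0.085
finger_force: 0.0
t 0.77 tcp [ 0.3553 -0.1896  0.277 ] tilt 0.02 shift [ 0.1243 -0.1493 -0.023 ] rz 0.0003621061960661365 q6 0.7 w 0.085
```

```bash
python3 nudge.py '{"ticks":[[0.03,-0.03,-0.005,0,0,0,0.085],[0.06,-0.06,-0.01,0,0,0,0.085],[0.09,-0.09,-0.015,0,0,0,0.085],[0.12,-0.12,-0.02,0,0,0,0.085],[0.124,-0.149,-0.023,0,0,0,0.085],[0.124,-0.149,-0.023,0,0,0,0.085],[0.124,-0.149,-0.023,0,0,0,0.085]]}'
python3 - <<'E'
from h import *
rel([.45,-.02,.30],.185+np.pi/2)
im=robot.read_camera('wrist')[...,::-1].copy()
cv2.imwrite('pics/w1raw.png',im)
pts=np.vstack([frame([.598,.003,.185],cups(3.115)),frame([.598,.003,.185],[[0,0,.06],[.0154,.137,.098]]),frame([.4813,-.288,-.0424],HOLES),[[.373,.283,.066],[.578,.283,.066]]])
p=proj('wrist',pts);print(p.round())
for u in p: cv2.circle(im,tuple(np.round(u).astype(int)),1,(0,0,255),-1)
cv2.imwrite('pics/w1.png',im)
E
```

```text
clock: 1.35
tool_pos: [0.4494, -0.0208, 0.2996]
orientation: [0.996, 0.095, -0.0, 0.0]
wrist_force: [-0.0, -1.4, 0.6]
width: 0.0851
finger_force: 0.0
t 1.35 tcp [ 0.4494 -0.0208  0.2996] tilt 0.04 shift [ 0.0008 -0.0007 -0.0004] rz 0.0047290020235948305 q6 1.16 w 0.0851
[[270.  99.]
 [319. 120.]
 [370. 102.]
 [321.  52.]
 [202.  40.]
 [480. 231.]
 [491. 201.]
 [501. 170.]
 [510. 138.]
 [108. 191.]
 [119.  50.]]
```

View pics/w1.png

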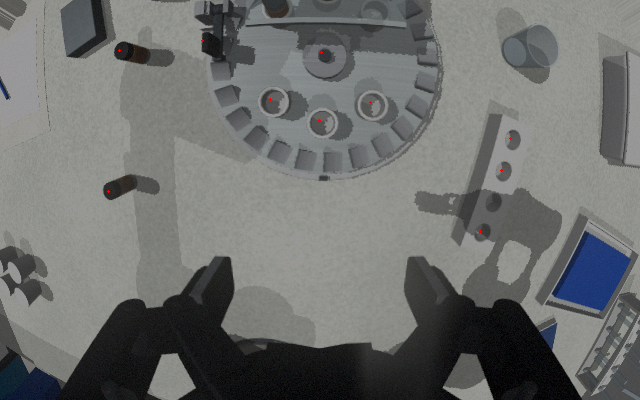

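The wrist view matches to about 3-4 px: the real cups are at (274,102), (323,123), (372,105) against predictions 3-4 px up and left. I'll fit rings automatically.

```bash
cat >> h.py <<'E'
from scipy.ndimage import map_coordinates
from scipy.optimize import minimize
A=np.linspace(0,2*np.pi,48,endpoint=False)
def ring(g,c,r):
    P=np.c_[c[0]+r*np.cos(A),c[1]+r*np.sin(A),np.full(48,c[2])]
    u=proj('wrist',P); return map_coordinates(g,[u[:,1],u[:,0]],order=1,mode='nearest')
def score(g,c,kind):
    if kind=='cap': return np.mean(np.minimum(ring(g,c,.0165),110))-np.mean(ring(g,c,.0115))-np.mean(ring(g,c,.006))
    if kind=='hole': return np.mean(ring(g,c,.0168))-np.mean(ring(g,c,.0132))
    return 2*np.mean(ring(g,c,.0172))-np.mean(ring(g,c,.0135))-np.mean(ring(g,c,.0215))
def fit(g,pts,kind,p0=(0,0,0),rng=.009,yaw=True):
    """pts in a frame, p0 pose -> pose with best rings"""
    f=lambda p:-sum(score(g,c,kind) for c in frame(p,pts))
    ys=(-.03,0,.03) if yaw and len(pts)>1 else (0,)
    cs=[(f([p0[0]+a,p0[1]+b,p0[2]+y]),(p0[0]+a,p0[1]+b,p0[2]+y)) for a in np.arange(-rng,rng+.001,.0015) for b in np.arange(-rng,rng+.001,.0015) for y in ys]
    b=min(cs)[1]
    s=minimize(f,b,method='Nelder-Mead',options=dict(initial_simplex=[b,np.add(b,[.001,0,0]),np.add(b,[0,.001,0]),np.add(b,[0,0,.02 if yaw and len(pts)>1 else 0])] if yaw else None,xatol=1e-4)) if len(pts)>1 else minimize(lambda q:f([*q,0]),b[:2],method='Nelder-Mead',options=dict(initial_simplex=[b[:2],np.add(b[:2],[.001,0]),np.add(b[:2],[0,.001])],xatol=1e-4))
    return s.x,-s.fun
def look(save=None):
    im=robot.read_camera('wrist')
    if save: cv2.imwrite(save,im[...,::-1])
    return cv2.GaussianBlur(cv2.cvtColor(im,cv2.COLOR_RGB2GRAY),(3,3),0).astype(float)
E
python3 - <<'E'
from h import *
g=cv2.GaussianBlur(cv2.imread('pics/w1raw.png',0),(3,3),0).astype(float)
p,s=fit(g,cups(3.115),'cup',(.598,.003,.185));print('car',p.round(4),s)
q,s2=fit(g,HOLES,'hole',(.4813,-.288,-.0424));print('rack',q.round(4),s2)
im=cv2.imread('pics/w1raw.png')
for u in proj('wrist',np.vstack([frame(p,cups(3.115)),frame(q,HOLES)])): print(u.round(1),end='')
E
```

```text
Traceback (most recent call last):
  File "h.py", line 48, in fit
    cs=[(f([p0[0]+a,p0[1]+b,p0[2]+y]),(p0[0]+a,p0[1]+b,p0[2]+y)) for a in np.arange(-rng,rng+.001,.0015) for b in np.arange(-rng,rng+.001,.0015) for y in ys]
         ~^^^^^^^^^^^^^^^^^^^^^^^^^^^
  File "h.py", line 46, in <lambda>
    f=lambda p:-sum(score(g,c,kind) for c in frame(p,pts))
                ~~~^^^^^^^^^^^^^^^^^^^^^^^^^^^^^^^^^^^^^^^
  File "h.py", line 46, in <genexpr>
    f=lambda p:-sum(score(g,c,kind) for c in frame(p,pts))
                    ~~~~~^^^^^^^^^^
  File "h.py", line 43, in score
    return 2*np.mean(ring(g,c,.0172))-np.mean(ring(g,c,.0135))-np.mean(ring(g,c,.0215))
                                                                       ~~~~^^^^^^^^^^^
  File "h.py", line 39, in ring
    u=proj('wrist',P); return map_coordinates(g,[u[:,1],u[:,0]],order=1,mode='nearest')
  File "h.py", line 11, in proj
    o=robot.get_obs(); T=np.eye(4);T[:3,:3]=R.from_quat(o['orientation']).as_matrix();T[:3,3]=o['tool_pos']
ValueError: time passes only in moves, steps and waits
```

```bash
sed -i 's/^def K(n):/import functools\n_c={}\ndef obs(fresh=False):\n    if fresh or "o" not in _c: _c["o"]=robot.get_obs()\n    return _c["o"]\n@functools.lru_cache\ndef K(n):/; s/o=robot.get_obs(); T=/o=obs(); T=/; s/    im=robot.read_camera(.wrist.)/    obs(True); im=robot.read_camera("wrist")/; s/o=robot.get_obs(); r=/o=obs(True); r=/; s/else robot.get_obs()\[/else obs()[/' h.py
python3 - <<'E'
from h import *
g=cv2.GaussianBlur(cv2.imread('pics/w1raw.png',0),(3,3),0).astype(float)
p,s=fit(g,cups(3.115),'cup',(.598,.003,.185));print('car',p.round(4),s)
q,s2=fit(g,HOLES,'hole',(.4813,-.288,-.0424));print('rack',q.round(4),s2)
for u in proj('wrist',np.vstack([frame(p,cups(3.115)),frame(q,HOLES)])): print(u.round(1),end='')
print()
rel([.30,.27,.21],.185+np.pi/2)
E
```

```text
car [ 0.5956 -0.0015  0.1791] 233.2393496405956
rack [ 0.48   -0.2923 -0.0445] 128.77054527092227
[272.7 101.2][322.  122.7][372.4 104.9][482.1 232.1][493.2 202.1][503.4 171. ][512.5 139.5]
t 1.4 tcp [ 0.4492 -0.022   0.2996] tilt 0.05 shift [-0.092  -0.3147  0.0896] rz 0.0026909082541290985 q6 1.16 w 0.0854
```

```bash
python3 nudge.py '{"ticks":[[-0.01,-0.04,0.01,0,0,0,0.06],[-0.02,-0.08,0.02,0,0,0,0.06],[-0.03,-0.12,0.03,0,0,0,0.06],[-0.04,-0.16,0.04,0,0,0,0.06],[-0.06,-0.2,0.05,0,0,0,0.06],[-0.07,-0.24,0.07,0,0,0,0.06],[-0.08,-0.28,0.08,0,0,0,0.06],[-0.092,-0.314,0.09,0,0,0,0.06]]}' && python3 nudge.py '{"ticks":[[0,0,0,0,0,0,0.06],[0,0,0,0,0,0,0.06]]}'
python3 - <<'E'
from h import *
g=look('pics/w2raw.png')
p,s=fit(g,[[0,0,.066]],'cap',(.373,.283,0),rng=.024);print('A',p.round(4),s,proj('wrist',[*p,.066]).round(1))
rel([*p,.16],.179+np.pi/2)
E
```

```text
clock: 2.07
tool_pos: [0.3041, 0.2632, 0.2112]
orientation: [0.996, 0.091, 0.0, 0.0]
wrist_force: [1.4, 0.8, -0.0]
width: 0.06
finger_force: 0.0
clock: 2.23
tool_pos: [0.3035, 0.2633, 0.2112]
orientation: [0.996, 0.094, -0.001, 0.001]
wrist_force: [0.3, 0.3, -0.6]
width: 0.0601
finger_force: 0.0
A [0.3718 0.2813] 24.054459193087553 [[313.2 117.2]]
t 2.28 tcp [0.3046 0.2625 0.2116] tilt 0.06 shift [ 0.0695 -0.0061  0.0516] rz 0.007519065679643333 q6 1.91 w 0.0601
```

View pics/w2raw.png

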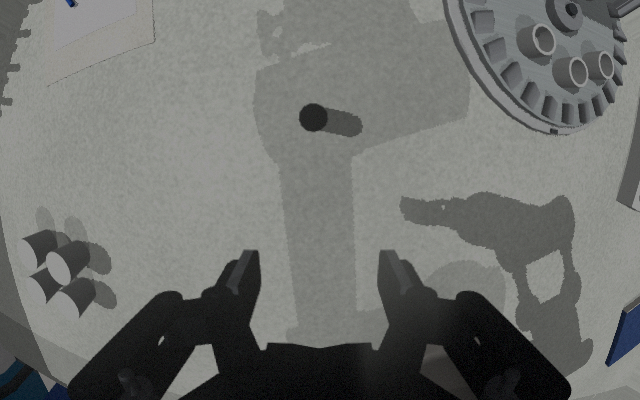

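The picture shows A's cap at (313,117), right where the fit puts it. I'll go over it, descend to TCP z 0.036 and grip.

```bash
python3 nudge.py '{"ticks":[[0.035,-0.003,0.02,0,0,0,0.06],[0.069,-0.006,0.04,0,0,0,0.06],[0.069,-0.006,0.08,0,0,0,0.06],[0.069,-0.006,0.11,0,0,0,0.06],[0.069,-0.006,0.14,0,0,0,0.06],[0.069,-0.006,0.165,0,0,0,0.06],[0.069,-0.006,0.175,0,0,0,0.06],[0.069,-0.006,0.175,0,0,0,0.06]]}' && python3 nudge.py '{"ticks":[[0,0,0,0,0,0,0],[0,0,0,0,0,0,0],[0,0,0,0,0,0,0],[0,0,0,0,0,0,0],[0,0,0,0,0,0,0],[0,0,0,0,0,0,0]]}'
python3 - <<'E'
from h import *
C=frame([.5956,-.0015,.179],cups(3.115)); print(C.round(4))
rel([C[0][0],C[0][1],.16],.179+np.pi/2)
E
```

```text
clock: 2.95
tool_pos: [0.3715, 0.2788, 0.0348]
orientation: [0.996, 0.091, -0.002, 0.001]
wrist_force: [-0.4, -0.4, 0.3]
width: 0.0601
finger_force: 0.0
clock: 3.45
tool_pos: [0.3725, 0.2818, 0.0383]
orientation: [0.996, 0.093, 0.002, -0.0]
wrist_force: [1.6, -3.4, 6.9]
width: 0.0252
finger_force: 59.0
[[ 0.5271  0.0488  0.066 ]
 [ 0.5116 -0.0144  0.066 ]
 [ 0.5453 -0.07    0.066 ]]
t 3.45 tcp [0.3725 0.2818 0.0383] tilt 0.2 shift [ 0.1092  0.2576 -0.1213] rz 0.007420544572846133 q6 1.87 w 0.0252
```

```bash
python3 nudge.py '{"ticks":[[0,0,-0.04,0,0,0,0],[0,0,-0.08,0,0,0,0],[0,0.04,-0.12,0,0,0,0],[0.01,0.08,-0.16,0,0,0,0],[0.02,0.12,-0.173,0,0,0,0],[0.03,0.16,-0.173,0,0,0,0],[0.035,0.2,-0.173,0,0,0,0],[0.04,0.24,-0.173,0,0,0,0]]}' && python3 nudge.py '{"ticks":[[0,0.018,0,0,0,0,0],[0,0.018,0,0,0,0,0],[0,0.018,0,0,0,0,0],[0,0.018,0,0,0,0,0]]}'
python3 - <<'E'
from h import *
g=look('pics/w3raw.png')
p,s=fit(g,cups(3.115),'cup',(.5956,-.0015,.179));print('car',p.round(4),s)
C=frame(p,cups(3.115)); print(C.round(4),proj('wrist',C).round())
rel([C[0][0],C[0][1],.16],p[2]+np.pi/2)
E
```

```text
clock: 4.12
tool_pos: [0.4479, 0.0747, 0.2109]
orientation: [0.996, 0.093, 0.002, 0.0]
wrist_force: [1.3, -0.0, -1.1]
width: 0.0253
finger_force: 59.5
clock: 4.45
tool_pos: [0.4499, 0.0591, 0.2092]
orientation: [0.996, 0.093, 0.0, -0.0]
wrist_force: [0.5, 0.5, -0.6]
width: 0.0251
finger_force: 59.5
car [5.957e-01 3.000e-04 1.812e-01] 303.2138940844719
[[ 0.5271  0.0504  0.066 ]
 [ 0.5117 -0.0128  0.066 ]
 [ 0.5456 -0.0684  0.066 ]] [[344. 114.]
 [405. 144.]
 [464. 124.]]
t 4.5 tcp [0.4499 0.0595 0.2092] tilt 0.02 shift [0.0742 0.0233 0.0492] rz 0.005769448264615562 q6 1.35 w 0.0256
```

View pics/w3raw.png

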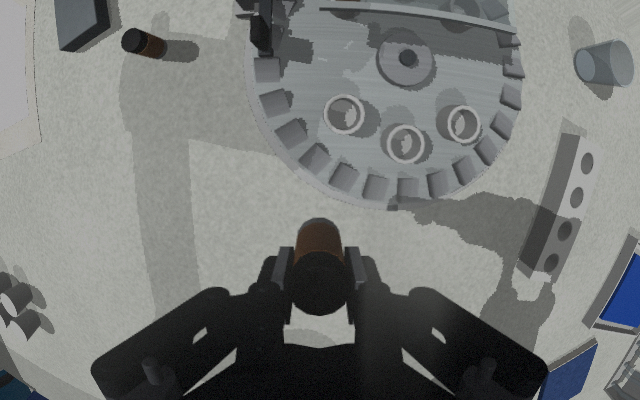

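Vial A hangs upright at (320,270), and the cup 0 mouth is found at (344,114). I'll move over it and descend.

```bash
python3 nudge.py '{"ticks":[[0.037,0.012,0,0,0,0,0],[0.074,0.023,0.03,0,0,0,0],[0.074,0.023,0.06,0,0,0,0],[0.074,0.023,0.085,0,0,0,0],[0.074,0.023,0.085,0,0,0,0],[0.074,0.023,0.085,0,0,0,0]]}' 
python3 - <<'E'
from h import *
rel([.5271,.0504,.074],.181+np.pi/2)
E
```

```text
clock: 5.0
tool_pos: [0.5262, 0.0508, 0.1234]
orientation: [0.996, 0.094, -0.002, -0.0]
wrist_force: [0.0, -0.2, 0.3]
width: 0.0255
finger_force: 59.5
t 5.0 tcp [0.5262 0.0508 0.1234] tilt 0.19 shift [0.0009 0.0006 0.0494] rz 0.006685820192656955 q6 1.33 w 0.0255
```

```bash
python3 nudge.py '{"ticks":[[0,0,0.01,0,0,0,0],[0,0,0.02,0,0,0,0],[0,0,0.028,0,0,0,0],[0,0,0.036,0,0,0,0],[0,0,0.042,0,0,0,0],[0,0,0.047,0,0,0,0],[0,0,0.047,0,0,0,0]]}'
```

```text
clock: 5.58
tool_pos: [0.5271, 0.0497, 0.0762]
orientation: [0.996, 0.093, -0.0, -0.0]
wrist_force: [1.0, 1.3, -1.4]
width: 0.0251
finger_force: 59.4
```

```bash
python3 nudge.py '{"ticks":[[0,0,0,0,0,0,0.038],[0,0,0,0,0,0,0.038],[0,0,0,0,0,0,0.038],[0,0,-0.03,0,0,0,0.038],[0,0,-0.07,0,0,0,0.038],[0,0,-0.11,0,0,0,0.05],[0,0,-0.135,0,0,0,0.06],[0,0,-0.135,0,0,0,0.06]]}'
python3 - <<'E'
from h import *
g=look('pics/w4raw.png')
rel([.509,.2705,.211],.181+np.pi/2)
E
```

```text
clock: 6.25
tool_pos: [0.5302, 0.0494, 0.2186]
orientation: [0.996, 0.093, 0.006, 0.001]
wrist_force: [0.6, -0.3, -0.4]
width: 0.0602
finger_force: 0.0
t 6.3 tcp [0.5289 0.0495 0.2155] tilt 0.42 shift [ 0.0213 -0.2209  0.0042] rz 0.004829071327899115 q6 1.33 w 0.0599
```

```bash
python3 nudge.py '{"ticks":[[0,-0.04,0,0,0,0,0.06],[0.01,-0.08,0,0,0,0,0.06],[0.01,-0.12,0,0,0,0,0.06],[0.02,-0.16,0,0,0,0,0.06],[0.02,-0.2,0,0,0,0,0.06],[0.021,-0.22,0,0,0,0,0.06],[0.021,-0.22,0,0,0,0,0.06],[0.021,-0.22,0,0,0,0,0.06]]}'
python3 - <<'E'
from h import *
g=look('pics/w5raw.png')
p,s=fit(g,[[0,0,.066]],'cap',(.578,.283,0),rng=.036);print('B',p.round(4),s,proj('wrist',[*p,.066]).round(1))
rel([*p,.036],.181+np.pi/2)
print(score(g,[.5271,.0504,.102],'cap'))
E
```

```text
clock: 6.97
tool_pos: [0.5063, 0.2702, 0.2105]
orientation: [0.996, 0.094, -0.001, 0.001]
wrist_force: [0.5, -0.9, 0.6]
width: 0.0596
finger_force: 0.0
B [0.5771 0.281 ] 18.858689188444018 [[321.4 115.8]]
t 7.02 tcp [0.5067 0.2692 0.2108] tilt 0.14 shift [0.0717 0.0012 0.1747] rz 0.005630773443193959 q6 1.74 w 0.0596
8.50188633374826
```

View pics/w5raw.png

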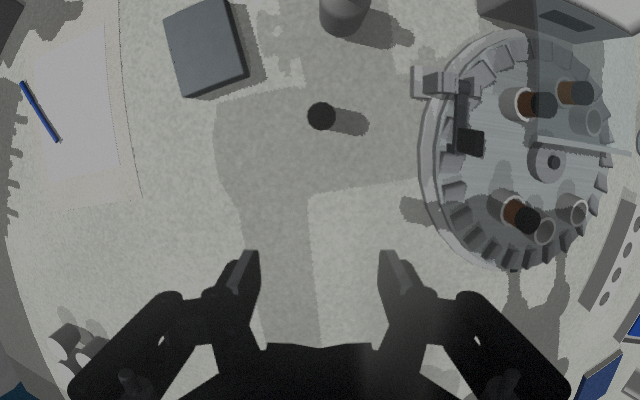

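B stands at (321,116), and A is upright in its cup at (520,215). Gripping B.

```bash
python3 nudge.py '{"ticks":[[0.036,0.001,0.02,0,0,0,0.06],[0.071,0.001,0.04,0,0,0,0.06],[0.071,0.001,0.08,0,0,0,0.06],[0.071,0.001,0.11,0,0,0,0.06],[0.071,0.001,0.14,0,0,0,0.06],[0.071,0.001,0.165,0,0,0,0.06],[0.071,0.001,0.174,0,0,0,0.06],[0.071,0.001,0.174,0,0,0,0.06]]}' && python3 nudge.py '{"ticks":[[0,0,0,0,0,0,0],[0,0,0,0,0,0,0],[0,0,0,0,0,0,0],[0,0,0,0,0,0,0],[0,0,0,0,0,0,0],[0,0,0,0,0,0,0]]}'  && python3 nudge.py '{"ticks":[[0,0,-0.04,0,0,0,0],[0,0,-0.08,0,0,0,0],[-0.03,0.02,-0.12,0,0,0,0],[-0.07,0.04,-0.15,0,0,0,0],[-0.1,0.06,-0.174,0,0,0,0],[-0.1,0.1,-0.174,0,0,0,0],[-0.1,0.14,-0.174,0,0,0,0],[-0.1,0.18,-0.174,0,0,0,0]]}'
python3 - <<'E'
from h import *
rel([.5456-.07,-.0684-.0126,.21],.181+np.pi/2)
E
```

```text
clock: 7.68
tool_pos: [0.576, 0.2796, 0.0352]
orientation: [0.996, 0.092, -0.003, 0.001]
wrist_force: [0.5, 0.3, 0.8]
width: 0.0603
finger_force: 0.0
clock: 8.18
tool_pos: [0.5787, 0.2821, 0.0405]
orientation: [0.996, 0.093, 0.002, -0.0]
wrist_force: [0.4, -0.8, 7.0]
width: 0.0254
finger_force: 59.2
clock: 8.85
tool_pos: [0.51, 0.0955, 0.2145]
orientation: [0.996, 0.094, 0.002, 0.0]
wrist_force: [2.0, -0.3, -2.0]
width: 0.0251
finger_force: 59.1
t 8.85 tcp [0.51   0.0955 0.2145] tilt 0.24 shift [-0.0668  0.167   0.0044] rz 0.007176817246122624 q6 1.42 w 0.0251
```

```bash
python3 nudge.py '{"ticks":[[-0.02,0.04,0,0,0,0,0],[-0.04,0.08,0,0,0,0,0],[-0.05,0.12,0,0,0,0,0],[-0.067,0.15,0,0,0,0,0],[-0.067,0.167,0,0,0,0,0],[-0.067,0.167,0.004,0,0,0,0],[-0.067,0.167,0.004,0,0,0,0]]}'
python3 - <<'E'
from h import *
g=look('pics/w6raw.png')
p,s=fit(g,cups(3.115)[1:],'cup',(.5957,-.0,.181));print('car',p.round(4),s)
C=frame(p,cups(3.115)); print(C.round(4))
print('A cap',fit(g,[[0,0,.102]],'cap',(C[0][0],C[0][1],0)))
rel([C[2][0],C[2][1],.125],p[2]+np.pi/2)
E
```

```text
clock: 9.43
tool_pos: [0.4753, -0.0807, 0.2079]
orientation: [0.996, 0.092, 0.0, -0.0]
wrist_force: [-0.8, -0.2, -1.3]
width: 0.0254
finger_force: 59.1
car [5.957e-01 5.000e-04 1.839e-01] 204.6645356759521
[[ 0.5269  0.0505  0.066 ]
 [ 0.5117 -0.0128  0.066 ]
 [ 0.5457 -0.0683  0.066 ]]
A cap (array([0.52673633, 0.04708097]), np.float64(0.3862263301840301))
t 9.48 tcp [ 0.4753 -0.0798  0.2079] tilt 0.03 shift [0.0713 0.0017 0.0829] rz 0.0012450702734732033 q6 1.06 w 0.0248
```

```bash
python3 nudge.py '{"ticks":[[0.036,0.001,0,0,0,0,0],[0.071,0.001,0.03,0,0,0,0],[0.071,0.001,0.06,0,0,0,0],[0.071,0.001,0.08,0,0,0,0],[0.071,0.001,0.08,0,0,0,0],[0.071,0.001,0.08,0,0,0,0]]}' 
python3 - <<'E'
from h import *
rel([.5457,-.0684,.076],.182+np.pi/2)
E
```

```text
clock: 9.98
tool_pos: [0.5451, -0.0664, 0.1275]
orientation: [0.996, 0.094, -0.001, -0.0]
wrist_force: [-0.1, -0.3, 0.9]
width: 0.0251
finger_force: 59.1
t 9.98 tcp [ 0.5451 -0.0664  0.1275] tilt 0.14 shift [0.0004 0.0021 0.0515] rz 0.005904906724750525 q6 1.12 w 0.0251
```

```bash
python3 nudge.py '{"ticks":[[0,0.001,0.01,0,0,0,0],[0,0.001,0.02,0,0,0,0],[0,0.001,0.028,0,0,0,0],[0,0.001,0.036,0,0,0,0],[0,0.001,0.043,0,0,0,0],[0,0.001,0.048,0,0,0,0],[0,0.001,0.048,0,0,0,0]]}' && python3 nudge.py '{"ticks":[[0,0,0,0,0,0,0.038],[0,0,0,0,0,0,0.038],[0,0,0,0,0,0,0.038],[0,0,-0.03,0,0,0,0.038],[0,0,-0.07,0,0,0,0.038],[0,0,-0.11,0,0,0,0.038],[0,0,-0.135,0,0,0,0.038],[0,0,-0.135,0,0,0,0.038]]}'
python3 - <<'E'
from h import *
p=(.5957,.0004,.182)
V=frame(p,[[.0154-.07,.137,.24]])[0]; print(V)
rel(V,p[2]+np.pi/2)
E
```

```text
clock: 10.57
tool_pos: [0.546, -0.0688, 0.079]
orientation: [0.996, 0.093, 0.0, -0.0]
wrist_force: [4.2, 3.0, -3.0]
width: 0.0251
finger_force: 59.0
clock: 11.23
tool_pos: [0.5482, -0.07, 0.2213]
orientation: [0.996, 0.093, 0.005, 0.002]
wrist_force: [0.7, -0.4, -0.5]
width: 0.0382
finger_force: 0.0
[0.51720522 0.12525483 0.24      ]
t 11.23 tcp [ 0.5482 -0.07    0.2213] tilt 0.65 shift [ 0.0058 -0.1976 -0.0197] rz 0.003664729588581217 q6 1.12 w 0.0382
```

Now to a view pose before the tab, which also lets me check both seated vials.

```bash
python3 nudge.py '{"ticks":[[0,-0.04,0,0,0,0,0.03],[0,-0.08,-0.01,0,0,0,0.03],[0,-0.12,-0.02,0,0,0,0.03],[0,-0.16,-0.02,0,0,0,0.03],[0.005,-0.197,-0.02,0,0,0,0.03],[0.005,-0.197,-0.02,0,0,0,0.03],[0.005,-0.197,-0.02,0,0,0,0.03],[0.005,-0.197,-0.02,0,0,0,0.03]]}'
python3 - <<'E'
from h import *
rel([.5,.1,.24],.182+np.pi/2)
obs(True); im=robot.read_camera('wrist')[...,::-1].copy()
cv2.imwrite('pics/w7raw.png',im); s=robot.read_camera('side')[...,::-1]
t=proj('wrist',frame((.5957,.0004,.182),[[.0154+a,.137+b,.098] for a in(-.012,.012) for b in (-.005,.005)]));print(t.round(1))
x=np.hstack([cv2.resize(im[0:200,220:490],None,fx=1.6,fy=1.6,interpolation=cv2.INTER_CUBIC)[:320],cv2.resize(s[170:290,270:400],None,fx=2.66,fy=2.66,interpolation=cv2.INTER_CUBIC)[:320]]) if 0 else None
a=cv2.resize(im[0:190,210:490],(560,380),interpolation=cv2.INTER_CUBIC)
for u in t: cv2.circle(a,tuple(((u-[210,0]+.5)*2).astype(int)),1,(0,0,255),-1)
b=cv2.resize(s[165:292,275:355],(239,380),interpolation=cv2.INTER_CUBIC)
cv2.imwrite('pics/w7.png',np.hstack([a,b]))
E
```

```text
clock: 11.9
tool_pos: [0.514, 0.125, 0.2343]
orientation: [0.996, 0.093, -0.001, 0.0]
wrist_force: [0.4, -0.1, -0.8]
width: 0.0298
finger_force: 0.0
t 11.9 tcp [0.514  0.125  0.2343] tilt 0.08 shift [-0.0184  0.022  -0.0056] rz 0.0043364798809779614 q6 1.48 w 0.0298
[[324.8 127.6]
 [313.6 127.6]
 [324.9 101. ]
 [313.6 101. ]]
```

View pics/w7.png

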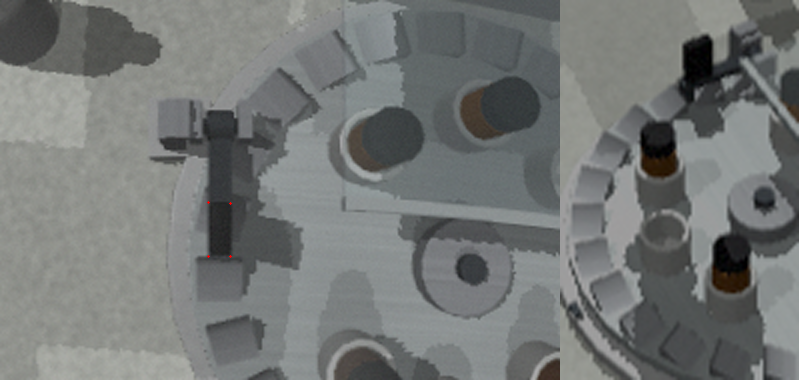

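The four red points sit on the black tab's top corners (wrist ~(319,114)), so tab x=0.0154, y=0.137 is confirmed. The side inset shows both fresh vials down in the outer cups. Now to the tab.

```bash
python3 - <<'E'
from h import *
p=(.5957,.0004,.182); T=frame(p,[[.0154,.137,.13]])[0]; print(T)
rel(T,p[2]+np.pi/2)
E
```

```text
[0.58604907 0.13792461 0.13      ]
t 12.0 tcp [0.5143 0.1242 0.2345] tilt 0.05 shift [ 0.0731 -0.0004  0.1045] rz 0.002224779983207803 q6 1.48 w 0.0302
```

```bash
python3 nudge.py '{"ticks":[[0.036,0,0.02,0,0,0,0.03],[0.073,0,0.05,0,0,0,0.03],[0.073,0,0.09,0,0,0,0.03],[0.073,0,0.1,0,0,0,0.03],[0.073,0,0.1,0,0,0,0.03],[0.073,0,0.1,0,0,0,0.03]]}'
python3 - <<'E'
from h import *
p=(.5957,.0004,.182)
rel(frame(p,[[.0154,.137,.069]])[0],p[2]+np.pi/2)
E
```

```text
clock: 12.5
tool_pos: [0.586, 0.1375, 0.1344]
orientation: [0.996, 0.092, -0.001, 0.0]
wrist_force: [0.1, 0.6, 0.2]
width: 0.0297
finger_force: 0.0
t 12.5 tcp [0.586  0.1375 0.1344] tilt 0.1 shift [ 0.0002 -0.0004  0.0654] rz 0.0018631045217718523 q6 1.49 w 0.0297
```

```bash
python3 nudge.py '{"ticks":[[0,0,0.03,0,0,0,0.03],[0,0,0.05,0,0,0,0.03],[0,0,0.065,0,0,0,0.03],[0,0,0.065,0,0,0,0.03],[0,0,0.065,0,0,0,0]]}' && python3 nudge.py '{"ticks":[[0,0,0,0,0,0,0],[0,0,0,0,0,0,0],[0,0,0,0,0,0,0],[0,0,0,0,0,0,0]]}'
python3 - <<'E'
from h import *
p=(.5957,.0004,.182)
rel(frame(p,[[.0154,.137,.069]])[0],p[2]+np.pi/2)
E
```

```text
clock: 12.92
tool_pos: [0.5868, 0.1385, 0.0716]
orientation: [0.996, 0.092, 0.001, 0.0]
wrist_force: [0.1, 0.3, 0.7]
width: 0.0193
finger_force: 0.0
clock: 13.25
tool_pos: [0.5874, 0.1382, 0.0723]
orientation: [0.996, 0.093, 0.002, 0.001]
wrist_force: [-1.2, -5.2, 7.4]
width: 0.0088
finger_force: 61.8
t 13.25 tcp [0.5874 0.1382 0.0723] tilt 0.24 shift [-0.0014 -0.      0.0033] rz 0.003379357512637071 q6 1.49 w 0.0088
```

```bash
python3 nudge.py '{"ticks":[[0.001,0,-0.0026,0,-0.05,0,0],[0.0023,0,-0.0052,0,-0.1,0,0],[0.0037,0,-0.0077,0,-0.15,0,0],[0.0051,0,-0.0101,0,-0.2,0,0],[0.0083,0,-0.0148,0,-0.3,0,0],[0.012,0,-0.019,0,-0.4,0,0],[0.012,0,-0.019,0,-0.4,0,0],[0.012,0,-0.019,0,-0.4,0,0]]}'
python3 - <<'E'
from h import *
o=obs(True); print(o['wrist_force'],o['tool_pos'],o['width'],o['finger_force'])
cv2.imwrite('pics/s8.png',cv2.resize(robot.read_camera('side')[120:310,200:460][...,::-1],None,fx=2.2,fy=2.2,interpolation=cv2.INTER_CUBIC))
E
```

```text
clock: 13.92
tool_pos: [0.5988, 0.1402, 0.0907]
orientation: [0.976, 0.091, -0.198, 0.019]
wrist_force: [-1.9, -5.5, 6.3]
width: 0.0089
finger_force: 61.8
[-1.94461323 -5.47447606  6.27868903] [0.59875981 0.14023192 0.09065964] 0.008897359188569388 61.810038685798645
```

View pics/s8.png

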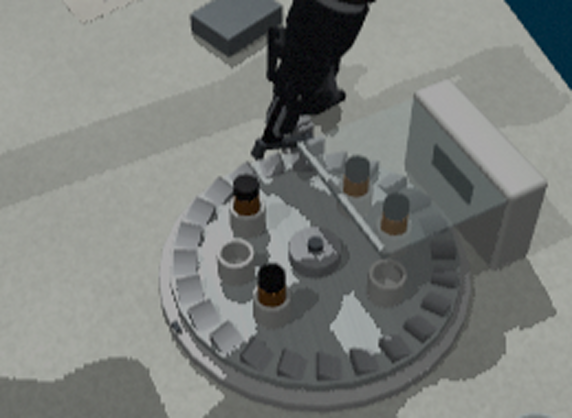

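The pawl is up in the grip near (270,140) and the drum has begun to turn. I'll hold about 7 s.

```bash
python3 nudge.py '{"ticks":[[0,0,0,0,0,0,0],[0,0,0,0,0,0,0],[0,0,0,0,0,0,0],[0,0,0,0,0,0,0],[0,0,0,0,0,0,0],[0,0,0,0,0,0,0],[0,0,0,0,0,0,0],[0,0,0,0,0,0,0]]}' >/dev/null
python3 nudge.py '{"ticks":[[0,0,0,0,0,0,0],[0,0,0,0,0,0,0],[0,0,0,0,0,0,0],[0,0,0,0,0,0,0],[0,0,0,0,0,0,0],[0,0,0,0,0,0,0],[0,0,0,0,0,0,0],[0,0,0,0,0,0,0]]}' >/dev/null
python3 nudge.py '{"ticks":[[0,0,0,0,0,0,0],[0,0,0,0,0,0,0],[0,0,0,0,0,0,0],[0,0,0,0,0,0,0],[0,0,0,0,0,0,0],[0,0,0,0,0,0,0],[0,0,0,0,0,0,0],[0,0,0,0,0,0,0]]}' >/dev/null
python3 nudge.py '{"ticks":[[0,0,0,0,0,0,0],[0,0,0,0,0,0,0],[0,0,0,0,0,0,0],[0,0,0,0,0,0,0],[0,0,0,0,0,0,0],[0,0,0,0,0,0,0],[0,0,0,0,0,0,0],[0,0,0,0,0,0,0]]}' >/dev/null
python3 nudge.py '{"ticks":[[0,0,0,0,0,0,0],[0,0,0,0,0,0,0],[0,0,0,0,0,0,0],[0,0,0,0,0,0,0],[0,0,0,0,0,0,0],[0,0,0,0,0,0,0],[0,0,0,0,0,0,0],[0,0,0,0,0,0,0]]}' >/dev/null
python3 nudge.py '{"ticks":[[0,0,0,0,0,0,0],[0,0,0,0,0,0,0],[0,0,0,0,0,0,0],[0,0,0,0,0,0,0],[0,0,0,0,0,0,0],[0,0,0,0,0,0,0],[0,0,0,0,0,0,0],[0,0,0,0,0,0,0]]}' >/dev/null
python3 nudge.py '{"ticks":[[0,0,0,0,0,0,0],[0,0,0,0,0,0,0],[0,0,0,0,0,0,0],[0,0,0,0,0,0,0],[0,0,0,0,0,0,0],[0,0,0,0,0,0,0],[0,0,0,0,0,0,0],[0,0,0,0,0,0,0]]}' >/dev/null
python3 nudge.py '{"ticks":[[0,0,0,0,0,0,0],[0,0,0,0,0,0,0],[0,0,0,0,0,0,0],[0,0,0,0,0,0,0],[0,0,0,0,0,0,0],[0,0,0,0,0,0,0],[0,0,0,0,0,0,0],[0,0,0,0,0,0,0]]}' >/dev/null
python3 nudge.py '{"ticks":[[0,0,0,0,0,0,0],[0,0,0,0,0,0,0],[0,0,0,0,0,0,0],[0,0,0,0,0,0,0],[0,0,0,0,0,0,0],[0,0,0,0,0,0,0],[0,0,0,0,0,0,0],[0,0,0,0,0,0,0]]}' >/dev/null
python3 nudge.py '{"ticks":[[0,0,0,0,0,0,0],[0,0,0,0,0,0,0],[0,0,0,0,0,0,0],[0,0,0,0,0,0,0],[0,0,0,0,0,0,0],[0,0,0,0,0,0,0],[0,0,0,0,0,0,0],[0,0,0,0,0,0,0]]}'
python3 - <<'E'
from h import *
a=robot.read_camera('side')
python=0
cv2.imwrite('pics/s9.png',cv2.resize(a[120:310,200:460][...,::-1],None,fx=2.2,fy=2.2,interpolation=cv2.INTER_CUBIC))
E
```

```text
clock: 20.63
tool_pos: [0.5986, 0.1402, 0.0906]
orientation: [0.976, 0.091, -0.197, 0.019]
wrist_force: [0.8, -4.9, 4.2]
width: 0.0087
finger_force: 61.5
```

View pics/s9.png

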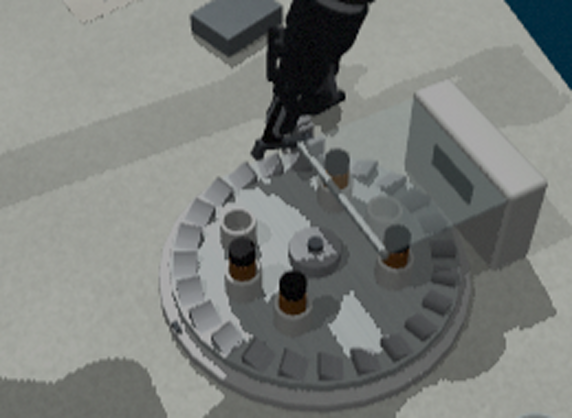

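```bash
python3 nudge.py '{"ticks":[[0,0,0,0,0,0,0],[0,0,0,0,0,0,0],[0,0,0,0,0,0,0],[0,0,0,0,0,0,0],[0,0,0,0,0,0,0],[0,0,0,0,0,0,0],[0,0,0,0,0,0,0],[0,0,0,0,0,0,0]]}' >/dev/null
python3 nudge.py '{"ticks":[[-0.001,0,0.006,0,0.1,0,0],[-0.002,0,0.011,0,0.2,0,0],[-0.003,0,0.017,0,0.3,0,0],[-0.0037,0,0.022,0,0.4,0,0],[-0.0037,0,0.022,0,0.4,0,0],[-0.0037,0,0.022,0,0.4,0,0]]}'
python3 nudge.py '{"ticks":[[0,0,0,0,0,0,0.03],[0,0,0,0,0,0,0.03],[0,0,0,0,0,0,0.03],[0,0,0,0,0,0,0.03],[0,0,-0.03,0,0,0,0.03],[0,0,-0.07,0,0,0,0.03],[0,0,-0.11,0,0,0,0.03],[0,0,-0.145,0,0,0,0.03]]}'
python3 - <<'E'
from h import *
p=(.5957,.0004,.182)
rel(frame(p,[[-.07-.06,.03,.235]])[0],p[2]+np.pi/2)
E
```

```text
clock: 21.85
tool_pos: [0.5877, 0.1382, 0.072]
orientation: [0.996, 0.092, 0.004, 0.0]
wrist_force: [3.9, -4.6, -0.7]
width: 0.0086
finger_force: 61.5
clock: 22.52
tool_pos: [0.586, 0.1393, 0.2175]
orientation: [0.996, 0.093, 0.0, -0.0]
wrist_force: [1.4, -0.1, 0.0]
width: 0.03
finger_force: 0.0
t 22.52 tcp [0.586  0.1393 0.2175] tilt 0.05 shift [-0.1461  0.1078 -0.0177] rz 0.004215708599436319 q6 1.49 w 0.03
```

```bash
python3 nudge.py '{"ticks":[[-0.03,0.02,0,0,0,0,0.045],[-0.06,0.05,-0.01,0,0,0,0.045],[-0.1,0.08,-0.02,0,0,0,0.045],[-0.13,0.11,-0.025,0,0,0,0.045],[-0.16,0.135,-0.03,0,0,0,0.045],[-0.165,0.138,-0.03,0,0,0,0.045],[-0.165,0.138,-0.03,0,0,0,0.045],[-0.165,0.138,-0.03,0,0,0,0.045]]}'
python3 - <<'E'
from h import *
p=(.5957,.0004,.182)
C=frame(p,cups(0,np.pi))
g=look('pics/w10.png')
for i in (1,2): 
    q,s=fit(g,[[0,0,.102]],'cap',(C[i][0],C[i][1],0)); print(i,C[i].round(4),q.round(4),s); 
    if i==1: Q=q
t=proj('wrist',frame(p,[[.0154,.137,.098]]));print('tab should be',t)
rel([*Q,.0745],p[2]+np.pi/2)
E
```

```text
clock: 23.18
tool_pos: [0.4494, -0.0274, 0.2455]
orientation: [0.996, 0.092, 0.001, -0.0]
wrist_force: [-0.1, -0.5, -0.2]
width: 0.0451
finger_force: 0.0
1 [ 0.5121 -0.015   0.066 ] [ 0.5125 -0.0147] 28.845002683100837
2 [ 0.5475 -0.0696  0.066 ] [ 0.5457 -0.0666] -5.50858458650157
tab should be [[179.42132192  32.02585229]]
t 23.23 tcp [ 0.4499 -0.0268  0.2453] tilt 0.05 shift [ 0.0636 -0.0004  0.1708] rz 0.003328490814970664 q6 1.16 w 0.0453
```

View pics/w10.png

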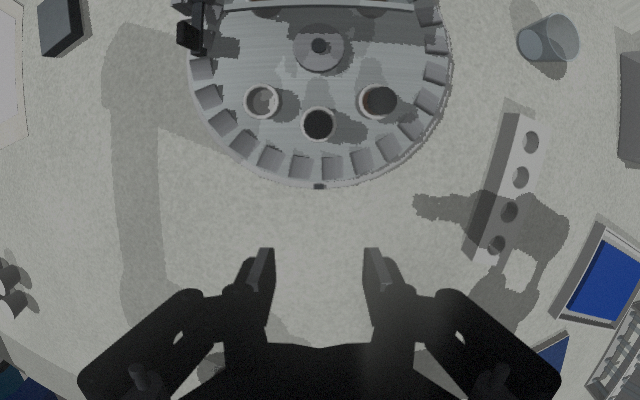

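The done vials are at (318,123), matching the stop position within 0.5 mm, and at (378,100). I'll check the pawl against the first side picture and grip the middle vial.

```bash
python3 nudge.py '{"ticks":[[0.032,0,0.02,0,0,0,0.045],[0.064,0,0.05,0,0,0,0.045],[0.064,0,0.08,0,0,0,0.045],[0.064,0,0.11,0,0,0,0.045],[0.064,0,0.14,0,0,0,0.045],[0.064,0,0.16,0,0,0,0.045],[0.064,0,0.171,0,0,0,0.045],[0.064,0,0.171,0,0,0,0.045]]}' && python3 nudge.py '{"ticks":[[0,0,0,0,0,0,0],[0,0,0,0,0,0,0],[0,0,0,0,0,0,0],[0,0,0,0,0,0,0],[0,0,0,0,0,0,0],[0,0,0,0,0,0,0]]}'
python3 - <<'E'
from h import *
s=cv2.cvtColor(robot.read_camera('side'),cv2.COLOR_RGB2GRAY).astype(float); z=cv2.imread('pics/side0.png',0).astype(float)
for im in (z,s):
    m=im[172:202,308:335]<45; y,x=np.nonzero(m); print(m.sum(),x.mean()+308,y.mean()+172,y.min()+172)
H=frame([.48,-.2923,-.0445],HOLES);print(H.round(4))
rel([.45,-.15,.2],.182+np.pi/2)
E
```

```text
clock: 23.9
tool_pos: [0.511, -0.0136, 0.0707]
orientation: [0.996, 0.094, -0.003, -0.001]
wrist_force: [-0.8, -0.2, -0.5]
width: 0.045
finger_force: 0.0
clock: 24.4
tool_pos: [0.5125, -0.0154, 0.0746]
orientation: [0.996, 0.093, 0.001, 0.0]
wrist_force: [1.0, 0.5, -0.2]
width: 0.0251
finger_force: 58.9
185 321.55135135135134 187.15675675675675 177
476 318.218487394958 187.08823529411765 172
[[ 0.4051 -0.289   0.04  ]
 [ 0.455  -0.2912  0.04  ]
 [ 0.505  -0.2934  0.04  ]
 [ 0.5549 -0.2956  0.04  ]]
t 24.45 tcp [ 0.5125 -0.0154  0.0745] tilt 0.05 shift [-0.0861  0.1208 -0.1255] rz 0.003552547807269768 q6 1.21 w 0.0255
```

```bash
python3 nudge.py '{"ticks":[[0,0,-0.04,0,0,0,0],[0,0,-0.08,0,0,0,0],[-0.02,0.03,-0.11,0,0,0,0],[-0.05,0.06,-0.11,0,0,0,0],[-0.08,0.09,-0.11,0,0,0,0],[-0.11,0.12,-0.11,0,0,0,0],[-0.14,0.15,-0.11,0,0,0,0],[-0.165,0.18,-0.11,0,0,0,0]]}' && python3 nudge.py '{"ticks":[[-0.005,0.03,0,0,0,0,0],[-0.01,0.06,0,0,0,0,0],[-0.01,0.08,0,0,0,0,0],[-0.01,0.08,0,0,0,0,0],[-0.01,0.08,0,0,0,0,0]]}'
python3 - <<'E'
from h import *
g=look('pics/w11.png')
p,s=fit(g,HOLES,'hole',(.48,-.2923,-.0445));print('rack',p.round(4),s)
H=frame(p,HOLES);print(H.round(4),proj('wrist',H).round())
rel([H[1][0],H[1][1],.1],.182+np.pi/2)
s=robot.read_camera('side')
cv2.imwrite('pics/side11.png',cv2.resize(s[120:310,200:460][...,::-1],None,fx=1.6,fy=1.6,interpolation=cv2.INTER_CUBIC))
im=cv2.imread('pics/w11.png')[50:304,120:]
b=cv2.resize(s[165:255,265:365][...,::-1],(282,254),interpolation=cv2.INTER_CUBIC)
cv2.imwrite('pics/w11c.png',np.hstack([im,b]))
E
```

```text
clock: 25.12
tool_pos: [0.3839, -0.2198, 0.1845]
orientation: [0.996, 0.093, 0.0, 0.0]
wrist_force: [0.1, -0.3, 0.3]
width: 0.025
finger_force: 60.4
clock: 25.53
tool_pos: [0.3901, -0.3, 0.1839]
orientation: [0.996, 0.092, -0.0, -0.0]
wrist_force: [0.1, 0.8, -0.7]
width: 0.0253
finger_force: 60.4
rack [ 0.481  -0.2906 -0.0437] 224.30867573229403
[[ 0.406  -0.2873  0.04  ]
 [ 0.456  -0.2895  0.04  ]
 [ 0.5059 -0.2917  0.04  ]
 [ 0.5559 -0.2939  0.04  ]] [[309. 173.]
 [321. 121.]
 [333.  69.]
 [345.  20.]]
t 25.58 tcp [ 0.3901 -0.299   0.1839] tilt 0.06 shift [0.0665 0.0029 0.0838] rz 0.0030166315979158753 q6 0.58 w 0.0251
```

View pics/w11c.png

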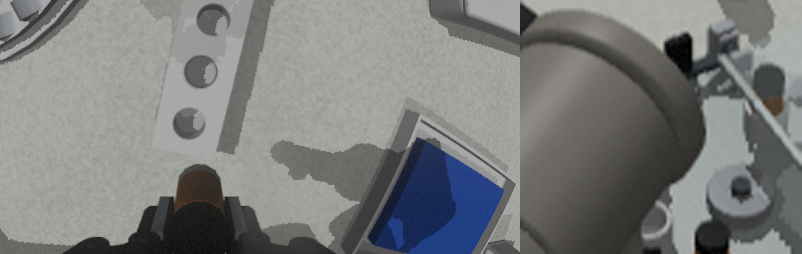

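Hole 1 is at full-frame (321,121), as fitted, and the pawl looks down. Inserting.

```bash
python3 nudge.py '{"ticks":[[0.033,0.003,0.02,0,0,0,0],[0.067,0.003,0.05,0,0,0,0],[0.067,0.003,0.085,0,0,0,0],[0.067,0.003,0.085,0,0,0,0],[0.067,0.003,0.085,0,0,0,0]]}' 
python3 - <<'E'
from h import *
rel([.456,-.2895,.050],.182+np.pi/2)
E
```

```text
clock: 26.05
tool_pos: [0.456, -0.2877, 0.0978]
orientation: [0.996, 0.094, -0.002, -0.002]
wrist_force: [-1.0, -0.6, -0.6]
width: 0.0253
finger_force: 60.4
t 26.05 tcp [ 0.456  -0.2877  0.0978] tilt 0.3 shift [-0.0002  0.0019  0.0478] rz 0.005916071668031542 q6 0.68 w 0.0253
```

```bash
python3 nudge.py '{"ticks":[[0,0.001,0.01,0,0,0,0],[0,0.001,0.02,0,0,0,0],[0,0.001,0.03,0,0,0,0],[0,0.001,0.037,0,0,0,0],[0,0.001,0.043,0,0,0,0],[0,0.001,0.047,0,0,0,0],[0,0.001,0.047,0,0,0,0]]}' && python3 nudge.py '{"ticks":[[0,0,0,0,0,0,0.045],[0,0,0,0,0,0,0.045],[0,0,0,0,0,0,0.045],[0,0,-0.03,0,0,0,0.045],[0,0,-0.07,0,0,0,0.045],[0,0,-0.11,0,0,0,0.045],[0,0,-0.15,0,0,0,0.045],[0,0,-0.18,0,0,0,0.045]]}'
python3 - <<'E'
from h import *
p=(.5957,.0004,.182)
rel(frame(p,[[-.06-.07,-.06,.247]])[0],p[2]+np.pi/2)
E
```

```text
clock: 26.63
tool_pos: [0.4566, -0.2908, 0.0513]
orientation: [0.996, 0.093, -0.0, -0.0]
wrist_force: [-1.4, 1.2, -1.4]
width: 0.0251
finger_force: 64.4
clock: 27.3
tool_pos: [0.4577, -0.2914, 0.2362]
orientation: [0.996, 0.093, 0.002, 0.002]
wrist_force: [1.0, 0.5, 0.6]
width: 0.0453
finger_force: 0.0
t 27.3 tcp [ 0.4577 -0.2914  0.2362] tilt 0.27 shift [ 0.0593 -0.2017 -0.0114] rz 0.0038207135358554467 q6 0.68 w 0.0453
```

```bash
python3 nudge.py '{"ticks":[[0.01,-0.04,0,0,0,0,0.045],[0.02,-0.08,-0.01,0,0,0,0.045],[0.03,-0.12,-0.01,0,0,0,0.045],[0.04,-0.16,-0.011,0,0,0,0.045],[0.05,-0.19,-0.011,0,0,0,0.045],[0.059,-0.202,-0.011,0,0,0,0.045],[0.059,-0.202,-0.011,0,0,0,0.045],[0.059,-0.202,-0.011,0,0,0,0.045]]}'
python3 - <<'E'
from h import *
p=(.5957,.0004,.182)
C=frame(p,cups(0,np.pi))
g=look('pics/w12.png')
q,s=fit(g,[[0,0,.102]],'cap',(C[2][0],C[2][1],0)); print(C[2].round(4),q.round(4),s,proj('wrist',[*q,.102]).round())
rel([*q,.0745],p[2]+np.pi/2)
E
```

```text
clock: 27.97
tool_pos: [0.478, -0.0811, 0.2435]
orientation: [0.996, 0.094, 0.0, 0.0]
wrist_force: [0.1, 0.5, 0.0]
width: 0.0451
finger_force: 0.0
[ 0.5475 -0.0696  0.066 ] [ 0.5474 -0.0695] 26.160797447737735 [[320. 118.]]
t 28.02 tcp [ 0.4778 -0.0819  0.2433] tilt 0.06 shift [0.0706 0.0006 0.1689] rz 0.004413357073665303 q6 1.06 w 0.0447
```

```bash
python3 nudge.py '{"ticks":[[0.035,0,0.02,0,0,0,0.045],[0.07,0.001,0.05,0,0,0,0.045],[0.07,0.001,0.08,0,0,0,0.045],[0.07,0.001,0.11,0,0,0,0.045],[0.07,0.001,0.14,0,0,0,0.045],[0.07,0.001,0.16,0,0,0,0.045],[0.07,0.001,0.169,0,0,0,0.045],[0.07,0.001,0.169,0,0,0,0.045]]}' && python3 nudge.py '{"ticks":[[0,0,0,0,0,0,0],[0,0,0,0,0,0,0],[0,0,0,0,0,0,0],[0,0,0,0,0,0,0],[0,0,0,0,0,0,0],[0,0,0,0,0,0,0]]}' && python3 nudge.py '{"ticks":[[0,0,-0.04,0,0,0,0],[0,0,-0.08,0,0,0,0],[-0.02,0.03,-0.11,0,0,0,0],[-0.04,0.06,-0.11,0,0,0,0],[-0.06,0.09,-0.11,0,0,0,0],[-0.08,0.12,-0.11,0,0,0,0],[-0.1,0.15,-0.11,0,0,0,0],[-0.102,0.19,-0.11,0,0,0,0]]}' && python3 nudge.py '{"ticks":[[0,0.032,0,0,0,0,0],[0,0.032,0,0,0,0,0],[0,0.032,0,0,0,0,0],[0,0.032,0,0,0,0,0]]}'
python3 - <<'E'
from h import *
g=look('pics/w13.png')
P=[HOLES[0],HOLES[2],HOLES[3]]
p,s=fit(g,P[1:],'hole',(.481,-.2906,-.0437));print('rack',p.round(4),s)
H=frame(p,HOLES);print(H.round(4),proj('wrist',H).round())
rel([H[3][0],H[3][1],.1],.182+np.pi/2)
E
```

```text
clock: 28.68
tool_pos: [0.5454, -0.0706, 0.072]
orientation: [0.996, 0.092, -0.002, -0.001]
wrist_force: [0.3, -0.5, -0.2]
width: 0.0451
finger_force: 0.0
clock: 29.18
tool_pos: [0.5476, -0.0699, 0.0755]
orientation: [0.996, 0.093, 0.001, 0.001]
wrist_force: [-0.3, -1.3, 6.0]
width: 0.0254
finger_force: 59.5
clock: 29.85
tool_pos: [0.4786, -0.2751, 0.1845]
orientation: [0.996, 0.093, -0.001, -0.001]
wrist_force: [2.2, -0.1, -1.0]
width: 0.0251
finger_force: 60.4
clock: 30.18
tool_pos: [0.4872, -0.3058, 0.1838]
orientation: [0.996, 0.093, -0.0, -0.001]
wrist_force: [0.1, 0.1, -0.7]
width: 0.025
finger_force: 60.4
rack [ 0.481  -0.2905 -0.0466] 108.33227842082256
[[ 0.4061 -0.287   0.04  ]
 [ 0.4561 -0.2894  0.04  ]
 [ 0.506  -0.2917  0.04  ]
 [ 0.556  -0.294   0.04  ]] [[287. 263.]
 [297. 219.]
 [308. 170.]
 [320. 118.]]
t 30.23 tcp [ 0.4873 -0.3053  0.184 ] tilt 0.07 shift [0.0696 0.0017 0.0839] rz 0.004572121252923722 q6 0.69 w 0.0254
```

```bash
python3 nudge.py '{"ticks":[[0.035,0.002,0.02,0,0,0,0],[0.07,0.002,0.05,0,0,0,0],[0.07,0.002,0.085,0,0,0,0],[0.07,0.002,0.085,0,0,0,0],[0.07,0.002,0.085,0,0,0,0]]}' 
python3 - <<'E'
from h import *
rel([.556,-.294,.050],.182+np.pi/2)
E
```

```text
clock: 30.65
tool_pos: [0.5557, -0.2932, 0.0974]
orientation: [0.996, 0.094, -0.002, -0.002]
wrist_force: [-0.7, 0.4, 0.2]
width: 0.0257
finger_force: 60.4
t 30.65 tcp [ 0.5557 -0.2932  0.0974] tilt 0.32 shift [0.0003 0.0011 0.0474] rz 0.0062494560518082665 q6 0.78 w 0.0257
```

```bash
python3 nudge.py '{"ticks":[[0,0,0.01,0,0,0,0],[0,0,0.02,0,0,0,0],[0,0,0.03,0,0,0,0],[0,0,0.037,0,0,0,0],[0,0,0.043,0,0,0,0],[0,0,0.047,0,0,0,0],[0,0,0.047,0,0,0,0]]}' && python3 nudge.py '{"ticks":[[0,0,0,0,0,0,0.045],[0,0,0,0,0,0,0.045],[0,0,0,0,0,0,0.045],[0,0,-0.03,0,0,0,0.045],[0,0,-0.07,0,0,0,0.045],[0,0,-0.11,0,0,0,0.045],[-0.04,0,-0.15,0,0,0,0.045],[-0.08,0,-0.18,0,0,0,0.045]]}' && python3 nudge.py '{"ticks":[[-0.02,0.03,-0.01,0,0,0,0.05],[-0.05,0.06,-0.02,0,0,0,0.05],[-0.08,0.09,-0.03,0,0,0,0.05],[-0.08,0.12,-0.03,0,0,0,0.05],[-0.08,0.12,-0.03,0,0,0,0.05],[-0.08,0.12,-0.03,0,0,0,0.05]]}'
python3 - <<'E'
from h import *
s=robot.read_camera('side')[...,::-1]; c=robot.read_camera('scene')[...,::-1]
for n,i in(('side',s),('scene',c)): cv2.imwrite(f'pics/{n}14.png',i)
z=cv2.imread('pics/side0.png')
for im in (z,s):
    g=cv2.cvtColor(im,cv2.COLOR_BGR2GRAY); m=g[172:202,308:332]<45; y,x=np.nonzero(m); print(m.sum(),x.mean()+308,y.mean()+172,y.min()+172)
a=cv2.resize(s[130:400,260:460],(444,600),interpolation=cv2.INTER_CUBIC)
b=cv2.resize(c[130:300,190:350],(356,378),interpolation=cv2.INTER_CUBIC); b=np.vstack([b,np.zeros((222,356,3),np.uint8)])
cv2.imwrite('pics/end.png',np.hstack([a,b]))
E
```

```text
clock: 31.23
tool_pos: [0.5561, -0.2954, 0.0513]
orientation: [0.996, 0.093, -0.0, -0.0]
wrist_force: [-1.4, 1.4, -2.5]
width: 0.0256
finger_force: 62.5
clock: 31.9
tool_pos: [0.4968, -0.3073, 0.2205]
orientation: [0.996, 0.094, 0.002, 0.002]
wrist_force: [-1.0, -0.9, 1.2]
width: 0.0451
finger_force: 0.0
clock: 32.4
tool_pos: [0.4387, -0.4414, 0.2475]
orientation: [0.996, 0.091, 0.0, 0.0]
wrist_force: [-0.7, 0.6, -0.2]
width: 0.0498
finger_force: 0.0
179 321.195530726257 187.12290502793297 177
190 319.58947368421053 187.6263157894737 177
```

View pics/end.png

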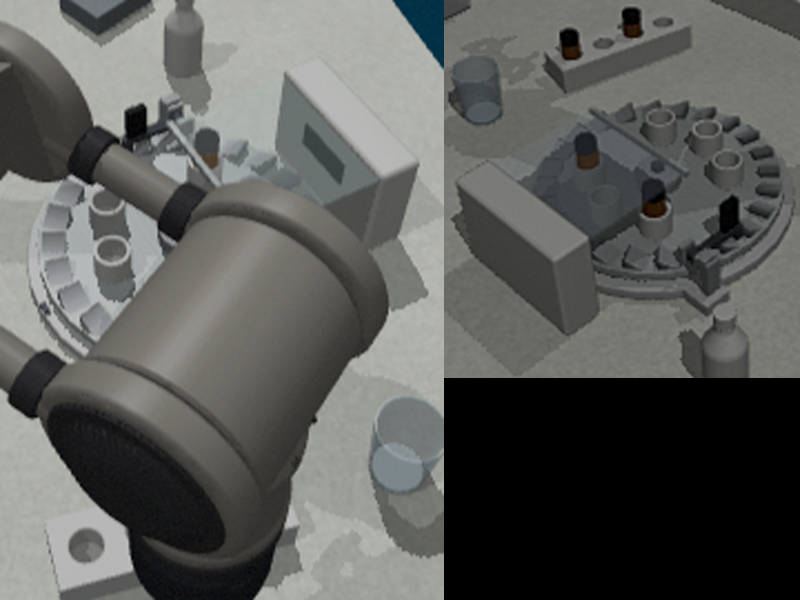

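Both done vials stand in rack holes and both fresh vials are under the hood. The pawl is down next to the tooth. I'll check the tab numerically against the start before handing in.

```bash
python3 - <<'E'
from h import *
for n in('scene','side'):
    box={'scene':(212,242,308,330),'side':(172,202,312,332)}[n]
    a=cv2.imread(f'pics/{n}0.png',0);b=cv2.imread(f'pics/{n}14.png',0)
    y0,y1,x0,x1=box; t=a[y0+4:y1-8,x0+3:x1-3]
    big=b[y0-6:y1+6,x0-6:x1+6]; r=cv2.matchTemplate(big,t,cv2.TM_CCOEFF_NORMED); _,v,_,l=cv2.minMaxLoc(r); print(n,v,'shift',l[0]-9,l[1]-10)
    p=(.5957,.0004,.182);h=[.0694,.137,.052]
    f=lambda th:proj(n,frame(p,[[h[0]-.054*np.cos(th)+.046*np.sin(th),.137,h[2]+.054*np.sin(th)+.046*np.cos(th)]]))[0]
    print('px shift for 0.1 rad',f(.1)-f(0))
# cap tops in the rack, scene
b=cv2.imread('pics/scene14.png',0)
for z in (.076,.106): print(z,[(( (u-[190,130])*2.224)+[444,0]).round() for u in proj('scene',[[.456,-.2895,z],[.556,-.294,z]])])
E
```

```text
scene 0.9829285144805908 shift 0 0
px shift for 0.1 rad [-1.39635135 -0.54425967]
side 0.989827573299408 shift 0 0
px shift for 0.1 rad [ 1.76638659 -2.18813586]
0.076 [array([631.,  11.]), array([569.,  33.])]
0.106 [array([630.,  -7.]), array([567.,  15.])]
```

```bash
python3 -c "
from rig import robot
print(robot.hand_in())"
```

```text
the job is handed in; nothing more can be done
None
```

I handed the job in at about 32 s of the 208 s limit; the hand-in call returned no verdict. In the last pictures both fresh vials are in the drum's cups under the hood, the drum is at its stop with the pawl down, and both finished vials are fully down in the rack.

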